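# Kickstand down and drying frame held plumb for the spray coat

### The job

Get the spectacle drying frame ready for its coat: first flip the extraction isolator's toggle from off (leaning to its front) over to on, then flip the leaning frame's kickstand up over its top centre so that it drops to the down side. After that tip the frame up until it stands upright, with the kickstand fully down, and keep holding it there without letting it go over backwards: the program finishes while still holding the frame, which tips forward again if released. Leave the bottle, cup and jar where they stand.

Things in the scene. Friction and masses are not known exactly. Their poses are not given: they have to be found in the camera images.
- easel: drying frame with its base: dark steel base plate 140 mm (x) by 250 mm (y), 12 mm thick, bolted to the bench; origin at the centre of its underside, x axis pointing to its back, y axis along its foot hinge, z up. Its front (-x of this body) faces roughly to the robot. It carries the hinged aluminium frame and the kickstand. Two copper-coloured spectacle fronts sit in the frame's opening. It may stand on the left or the right of the robot's centre line.
- frame (a joint): lean of the aluminium frame about its foot hinge, rad: 0 = upright, +0.24 = leaning forward on its stop (the start), negative = past upright to the back (stop at -0.4). The frame weighs about 0.6 kg and is front-heavy: let go, it falls forward; about 1 N at the top rail holds it.
- foot_hinge (a point): middle of the foot hinge axis, 25 mm above the bench over the base's origin; its axes turn with the frame: z up along the frame, y along the hinge, x to the back.
- rail_mid (a point): middle of the frame's top rail, a straight square bar 16 by 16 mm and 204 mm long along its own y axis; x axis to the back, z up along the frame. It lies 200 mm above and 15 mm in front of foot_hinge in the frame's axes. Its middle is free to be gripped from above; the uprights are at y = -95 and +95 mm, and the opening below the rail is free of solid parts apart from the thin spectacles.
- kickstand (a joint): angle of the kickstand about its hub, rad: 0 = stowed, pointing up and leaning 0.35 rad towards the frame's +y; 0.35 = straight up (top centre); beyond it, it falls by its own weight over the frame's -y side; 3.40 = fully down on its stop. It is a light bistable leg (0.09 kg, under 0.5 N at its tip), with low friction. While the frame leans on its stop the foot meets the bench at about 3.2; the leg drops on to 3.40 by itself when the frame is raised.
- kick_tip (a point): centre of the kickstand's round rubber foot (18 mm across) at the end of its round leg (12 mm across, 132 mm long). Stowed, it is the highest point of the assembly, about 25 mm higher than the top rail's top face and 50 mm in front of the rail's centre line. Push it at least 20 mm below this point, along the rail from its +y side, with the finger's flank (the very fingertips can wedge).
- kick_hub (a point): point on the kickstand's pivot, in front of the frame's -y upright: 120 mm above, 55 mm in front of and 95 mm to the -y side of foot_hinge in the frame's axes; axes as the frame's. The leg swings in a plane roughly parallel to the frame, about 40 mm in front of it; about 50 mm of push at its top takes it over.
- isolator: grey extraction isolator box 110 (x) by 80 (y) by 50 mm high, fixed to the bench; origin at the centre of its underside, x axis to its back, z up. A toggle with a round black knob stands on it between two cheeks that reach 73 mm above the bench. It stands on the side of the centre line that the drying frame does not.
- toggle (a joint): toggle angle, rad: 0 = off, leaning 0.6 rad to the box's front (-x); 1.2 = on, leaning 0.6 rad to its back (+x). It snaps by its weight to either end once past the middle (0.6); under 1 N at the knob.
- toggle_tip (a point): centre of the toggle's round knob, 22 mm across, 70 mm from the toggle's pivot, which lies 62 mm above the bench over the isolator's origin.
- thinner_bottle: white plastic bottle 60 mm across, 150 mm high, bystander; origin under its centre.
- mixing_cup: white cup 70 mm across, 70 mm high, bystander; origin under its centre.
- paint_jar: glass jar with white lid, 56 mm across, 60 mm high, bystander behind the work; origin under its centre.

How it is judged:
On the way, in this order (a step that is already met when the one before it is completed fails the run):
1. the isolator's toggle is on (value of joint toggle above 1.05 rad), for 0.2 s.
2. the kickstand is over the top and down, the frame still leaning forward (value of joint kickstand above 2.6 rad and value of joint frame above 0.12 rad), for 0.2 s.
3. the frame is upright and held (value of joint frame between -0.07 and 0.07 rad and contact force between the fingers and easel above 0.3 N), for 0.2 s.
At the end, for the whole second after the job is handed in: Through the last second: toggle on (over 1.05 rad), kickstand within 0.2 rad of its down stop, frame upright within 0.07 rad and still (under 0.05 rad/s) with the fingers pressing on or gripping it with over 0.3 N, bystanders within 20 mm of their start (all of step 3 and value of joint toggle above 1.05 rad and value of joint kickstand above 3.2 rad and velocity of joint frame between -0.05 and 0.05 rad/s and distance of each of thinner_bottle, mixing_cup, paint_jar from where it was at the start of the episode below 0.02 m); the arm keeps its last pose, push and grip.
It fails at once if the frame goes over backwards (more than 0.2 rad past upright) (value of joint frame below -0.2 rad).
It fails at once if the thinner bottle is moved by more than 30 mm or tipped (distance of thinner_bottle from where it was at the start of the episode above 0.03 m or angle between thinner_bottle's own z axis and vertical above 0.3 rad).
It fails at once if the mixing cup is moved by more than 30 mm or tipped (distance of mixing_cup from where it was at the start of the episode above 0.03 m or angle between mixing_cup's own z axis and vertical above 0.3 rad).
It fails at once if the paint jar is moved by more than 30 mm or tipped (distance of paint_jar from where it was at the start of the episode above 0.03 m or angle between paint_jar's own z axis and vertical above 0.3 rad).
It also fails if it takes over 56 s, if anything falls off the work surface, if the arm or the gripper's body presses on something with over 40 N, if the wrist force passes 120 N, or if a joint passes its speed limit or range.

### The arm

A 6-joint arm with a two-finger parallel gripper is mounted at the origin on the work surface. World frame = base frame: x ahead of the robot, y to its left, z up, the work surface at z = 0. Lengths are in m, angles in rad, forces in N, time in s.
With the tool pointing down it reaches from about 0.3 to 0.875 m from the base axis. Payload 4.2 kg.
Tool frame: the origin (TCP) lies at the very end of the fingers, on their centre line; the grasp point (between the pads) lies 19 mm behind it; z points along the fingers, y is the direction in which the jaws open and shut (so a half turn about z gives the same grasp; the last joint's range is limited). The gripper opens to 85 mm and grips with 20 to 120 N. Pads are 22 mm wide; open, the fingers measure 114 mm over their backs; the gripper's body (76 mm by 85 mm) begins 54 mm behind the grasp point. The pads swing forward as they close: fully open they stand 13 mm farther back than shut.
Start: joints at [1.163, 0.32, 1.565, -0, 1.257, -0.02], TCP at [0.217, 0.532, 0.231] pointing down, gripper open.
Joint ranges: [-3.11, 3.11], [-0.84, 2.01], [0.21, 2.61], [-1.34, 4.49], [0.05, 2.63], [-2.56, 2.56]. Speed limits (rad/s): [2.57, 2.57, 3.14, 3.14, 3.14, 3.14].

### API

Orientations are given as a unit quaternion [w, x, y, z].
In Python, from plant import ctrl gives the robot as it stands. The module is installed in compiled form; this text tells all that it offers.
- The arm moves only by the shell command python3 -m creep 'ROWS' [FORCE]. ROWS is JSON, a list of rows, each an object with "delta_pos": the shift along the tool's x, y, z normalised to -1 to 1, where 1 is 100 mm, a list of three; "dr": the turn, a rotation vector about the tool's x, y, z normalised to -1 to 1, where 1 is 90 degrees, a list of three; "gripper": the opening, from 0 (shut) to 1 (fully open). In form: [{"delta_pos": [x, y, z], "dr": [rx, ry, rz], "gripper": gripper}, ...]. A call has exactly 10 rows; each row is the pose to reach, as a shift and turn from the pose measured when the call began, along the tool's axes at that moment; what a row does not reach only later rows make up. A row lasts 1/8 s, in which the tool goes at most 62.5 mm and 10.7 degrees, less where a joint would pass 70% of its speed; a pose out of reach is approached as far as the arm can. A call with a number of a shift or a turn outside -1 to 1 is refused whole. A call with a gripper value outside its range is refused whole. The fingers move at their own pace and stop on an object; FORCE is the grip in N (left out, the last holds). Time passes only in rows, so rows that repeat a pose let the fingers close, or fill a call up. It gives the time, the measured TCP pose, the force and the opening at its end, in the units of the state.
- ctrl.sense(): the state, without advancing time (a new reading comes with each control period).
- ctrl.grab_frame(name): name is "scene" or "side" or "wrist"; returns a dict with "img" (400x640x3 uint8, blue, green, red), "range_z" (400x640 float32, m along the optical axis (not along the pixel's ray), 0 where there is no reading), "fx", "fy", "cx", "cy" (pixels), "dist_coeffs" ([k1, k2, p1, p2, k3] as OpenCV has them; the pictures are not rectified), "view" (4x4, takes a point from world to camera coordinates); the wrist camera has in their place "tool_from_camera" (4x4, takes a point from camera to tool coordinates, whose origin is the TCP and whose axes are the flange's). Camera axes: x right, y up, looking along -z (the intrinsics and any distortion apply to the point x, -y, -z); pixel columns grow to the right and rows downward; lengths in m; the calibration is good to about 2 mm. A picture is of the moment at which its call begins: read the wrist's pose just before it.
- ctrl.sign_off(): hands the job in, once; it reports no verdict.
The state is a dict: "t": time; "qpos": joint angles; "dq": joint speeds; "effort": joint torques, N m; "eef_pos": TCP position; "ee_rot": TCP orientation; "contact_force": force on the tool from outside, world axes, zero at the start; "torque": the same for the moment, N m; "opening": finger opening in m.
Only numpy, scipy, OpenCV 4.12 (cv2) and the standard library are available. Lean on these libraries where they do the work, as an engineer would, in place of code of your own. Each camera call takes 0.05 s, during which the arm holds its last target. There are 200 camera calls.

## Working session

There is one attempt and no reset: what is moved stays moved. The work goes in short steps, Python scripts to look and compute and a shell command to move; the robot and the scene stay as the last step left them, time stands still between calls to the robot, and variables do not carry over. Pictures are saved under pics/ and viewed, on a budget of 10 in all, crops included, one or two more only if the job needs it, and the job is handed in when it is done.

```bash
mkdir -p pics; cat > h.py <<'E'
import numpy as np, cv2, pickle
from plant import ctrl
from scipy.spatial.transform import Rotation as R
def pose():
    s=ctrl.sense(); q=s['ee_rot']; T=np.eye(4); T[:3,:3]=R.from_quat([q[1],q[2],q[3],q[0]]).as_matrix(); T[:3,3]=s['eef_pos']; return T
def grab(name,fn=None):
    T=pose(); f=ctrl.grab_frame(name)
    f['w_c']=T@f['tool_from_camera'] if name=='wrist' else np.linalg.inv(f['view'])
    if fn: cv2.imwrite('pics/'+fn,f['img'])
    return f
def cloud(f):
    h,w=f['range_z'].shape; v,u=np.mgrid[:h,:w]
    K=np.array([[f['fx'],0,f['cx']],[0,f['fy'],f['cy']],[0,0,1.]])
    n=cv2.undistortPoints(np.stack([u,v],-1).reshape(-1,1,2).astype(float),K,np.array(f['dist_coeffs'],float)).reshape(h,w,2)
    z=f['range_z']; P=np.stack([n[...,0]*z,-n[...,1]*z,-z,np.ones_like(z)],-1)@f['w_c'].T
    P=P[...,:3]; P[z<=0]=np.nan; return P
def tool(p):  # world point -> delta in tool axes (units of 100mm)
    T=pose(); return T[:3,:3].T@(np.array(p)-T[:3,3])*10
E
cat > a.py <<'E'
from h import *
for n in('scene','side'):
    f=grab(n,n+'0.png'); pickle.dump(f,open(n+'.pkl','wb')); print(n,np.round(f['w_c'],3).tolist())
s=ctrl.sense();print(s)
E
python3 a.py
```

```text
scene [[-0.649, -0.66, 0.378, 0.931], [0.761, -0.558, 0.332, 0.276], [-0.008, 0.503, 0.864, 0.927], [0.0, 0.0, 0.0, 1.0]]
side [[-0.996, 0.028, -0.088, 0.478], [-0.089, -0.552, 0.829, 0.787], [-0.025, 0.833, 0.552, 0.733], [0.0, 0.0, 0.0, 1.0]]
{'t': 0.1, 'qpos': array([ 1.16298115e+00,  3.20218658e-01,  1.56555313e+00,  2.83362863e-05,
        1.25742590e+00, -1.99811064e-02]), 'dq': array([ 6.21591671e-04,  5.82239108e-04, -3.27831261e-03,  2.10427591e-03,
        2.57006559e-05,  1.41959792e-03]), 'effort': array([ 1.31145745e-03, -4.16415167e+01, -2.34705520e+01, -2.71584901e-05,
        4.89205369e-03, -4.44437276e-06]), 'eef_pos': array([0.21726514, 0.53190427, 0.23057321]), 'ee_rot': array([-1.83518607e-04,  1.92708216e-01,  9.81255777e-01, -7.81368548e-04]), 'contact_force': array([-0.30254285,  0.14341593,  0.40760448]), 'torque': array([-0.01627644, -0.01934226,  0.01632051]), 'opening': 0.08569444230328764}
```

View pics/scene0.png

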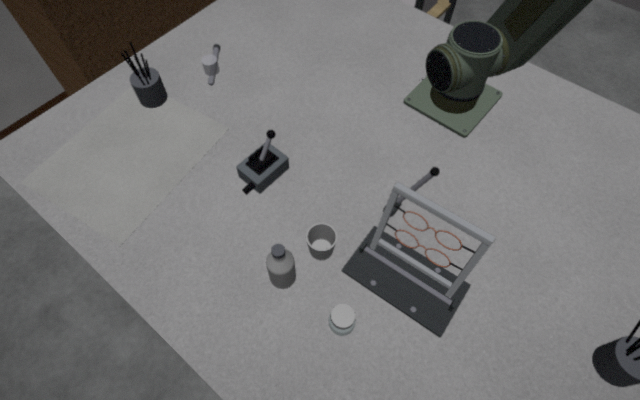

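View pics/side0.png

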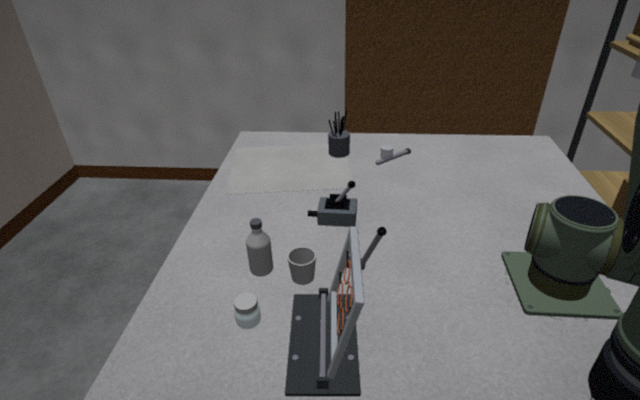

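Scene view: isolator knob at (271,134) with the box near (263,168); rail from (397,190) to (491,240); kickstand tip (435,171); cup (321,240), bottle (280,265), jar (342,318). Side view: knob (351,184), kick tip (382,231), rail (350,232)–(358,308).

```bash
cat > b.py <<'E'
from h import *
f=pickle.load(open('scene.pkl','rb'));P=cloud(f)
g=pickle.load(open('side.pkl','rb'));Q=cloud(g)
def q(P,u,v,r=2): return np.round(np.nanmedian(P[v-r:v+r+1,u-r:u+r+1].reshape(-1,3),0),4)
for n,u,v in [('knob',271,134),('ktip',435,171),('leg',425,180),('railL',400,192),('railM',443,215),('railR',486,238),('cup',321,232),('bottle',279,250),('jar',342,314),('box',250,178)]: print('s',n,q(P,u,v,1))
for n,u,v in [('knob',351,184),('ktip',382,231),('leg',374,248),('railfar',351,240),('railM',354,270),('railnear',358,300),('cup',302,255),('jar',246,300),('bottle',257,225)]: print('d',n,q(Q,u,v,1))
A=np.concatenate([P.reshape(-1,3),Q.reshape(-1,3)]);A=A[~np.isnan(A[:,0])]
def box(n,lo,hi,z):
    m=((A>[*lo,z[0]])&(A<[*hi,z[1]])).all(1);a=A[m]
    if len(a)>5: print(n,len(a),np.round(np.median(a,0),3),np.round(np.percentile(a,[1,99],0),3).tolist(),cv2.minAreaRect((a[:,:2]*1000).astype(np.float32)))
k=q(P,250,178)
box('iso',k[:2]-.12,k[:2]+.12,(.04,.056))
r=q(P,443,215)
box('plate',r[:2]-.2,r[:2]+.2,(.006,.016))
box('high',r[:2]-.2,r[:2]+.2,(.205,.25))
for n,p in [('cup',q(P,321,232)),('bot',q(P,279,250)),('jar',q(P,342,314))]: box(n,p[:2]-.06,p[:2]+.06,(.03,.2))
E
python3 b.py
```

```text
s knob [ 0.4964 -0.2299  0.1268]
s ktip [0.4337 0.1481 0.2559]
s leg [0.441  0.1389 0.2251]
s railL [0.4908 0.116  0.2175]
s railM [0.4827 0.2061 0.2211]
s railR [0.475  0.2892 0.2226]
s cup [ 0.5832 -0.002   0.0345]
s bottle [ 0.7105 -0.0045  0.1479]
s jar [0.7071 0.1563 0.0585]
s box [ 0.5878 -0.2244  0.0486]
d knob [ 0.4951 -0.2259  0.1246]
d ktip [0.4301 0.1532 0.2534]
d leg [0.4416 0.1327 0.1926]
d railfar [0.4866 0.1444 0.2227]
d railM [0.4792 0.2285 0.2232]
d railnear [0.4713 0.2993 0.2226]
d cup [ 0.6086 -0.0125  0.0453]
d jar [0.7073 0.1579 0.0596]
d bottle [0.7077 0.0045 0.1459]
iso 1430 [ 0.544 -0.219  0.049] [[0.481, -0.275, 0.04], [0.589, -0.193, 0.056]] ((534.9658813476562, -234.17193603515625), (87.00843811035156, 111.34313201904297), 88.30841064453125)
plate 10175 [0.559 0.227 0.011] [[0.467, 0.045, 0.007], [0.614, 0.33, 0.015]] ((544.2531127929688, 165.95010375976562), (149.52784729003906, 334.96197509765625), 6.224839687347412)
high 2317 [0.478 0.204 0.221] [[0.433, 0.102, 0.206], [0.492, 0.302, 0.247]] ((454.29412841796875, 199.34600830078125), (67.29153442382812, 204.96783447265625), 4.252199649810791)
cup 1204 [0.604 0.012 0.055] [[0.573, -0.016, 0.031], [0.639, 0.051, 0.071]] ((605.495361328125, 16.140914916992188), (70.53591918945312, 69.76731872558594), 32.25127029418945)
bot 1866 [0.716 0.008 0.097] [[0.685, -0.026, 0.032], [0.742, 0.024, 0.15]] ((714.7819213867188, -3.2837791442871094), (57.33778762817383, 60.0323486328125), 55.93294906616211)
jar 1136 [0.71  0.165 0.058] [[0.686, 0.136, 0.03], [0.734, 0.185, 0.062]] ((709.7720947265625, 160.16860961914062), (51.346309661865234, 54.23445129394531), 43.15339660644531)
```

```bash
python3 -m creep '[{"delta_pos":[-0.1,-0.1,-0.1],"dr":[0,0,0],"gripper":0},{"delta_pos":[-0.2,-0.2,-0.2],"dr":[0,0,0],"gripper":0},{"delta_pos":[-0.3,-0.3,-0.3],"dr":[0,0,0],"gripper":0},{"delta_pos":[-0.4,-0.4,-0.4],"dr":[0,0,0],"gripper":0},{"delta_pos":[-0.5,-0.55,-0.5],"dr":[0,0,0],"gripper":0},{"delta_pos":[-0.6,-0.7,-0.6],"dr":[0,0,0],"gripper":0},{"delta_pos":[-0.7,-0.8,-0.7],"dr":[0,0,0],"gripper":0},{"delta_pos":[-0.8,-0.9,-0.7],"dr":[0,0,0],"gripper":0},{"delta_pos":[-0.8,-1,-0.7],"dr":[0,0,0],"gripper":0},{"delta_pos":[-0.8,-1,-0.7],"dr":[0,0,0],"gripper":0}]' 20
```

```text
t: 1.35
eef_pos: [0.2532, 0.4085, 0.3004]
ee_rot: [-0.0, 0.193, 0.981, -0.001]
contact_force: [-0.6, -0.1, 0.6]
opening: 0.0002
```

```bash

python3 -m creep '[{"delta_pos":[-0.1,-0.1,0],"dr":[0,0,0],"gripper":0},{"delta_pos":[-0.2,-0.2,0],"dr":[0,0,0],"gripper":0},{"delta_pos":[-0.3,-0.3,0],"dr":[0,0,0],"gripper":0},{"delta_pos":[-0.4,-0.4,0],"dr":[0,0,0],"gripper":0},{"delta_pos":[-0.5,-0.5,0],"dr":[0,0,0],"gripper":0},{"delta_pos":[-0.6,-0.6,0],"dr":[0,0,0],"gripper":0},{"delta_pos":[-0.7,-0.7,0],"dr":[0,0,0],"gripper":0},{"delta_pos":[-0.8,-0.8,0],"dr":[0,0,0],"gripper":0},{"delta_pos":[-0.8,-0.9,0],"dr":[0,0,0],"gripper":0},{"delta_pos":[-0.8,-1,0],"dr":[0,0,0],"gripper":0}]'
python3 -m creep '[{"delta_pos":[-0.1,-0.1,0],"dr":[0,0,0],"gripper":0},{"delta_pos":[-0.2,-0.2,0],"dr":[0,0,0],"gripper":0},{"delta_pos":[-0.3,-0.3,0],"dr":[0,0,0],"gripper":0},{"delta_pos":[-0.4,-0.4,0],"dr":[0,0,0],"gripper":0},{"delta_pos":[-0.5,-0.5,0],"dr":[0,0,0],"gripper":0},{"delta_pos":[-0.6,-0.6,0],"dr":[0,0,0],"gripper":0},{"delta_pos":[-0.7,-0.7,0],"dr":[0,0,0],"gripper":0},{"delta_pos":[-0.8,-0.8,0],"dr":[0,0,0],"gripper":0},{"delta_pos":[-0.8,-0.9,0],"dr":[0,0,0],"gripper":0},{"delta_pos":[-0.8,-1,0],"dr":[0,0,0],"gripper":0}]'
python3 -m creep '[{"delta_pos":[-0.1,-0.1,0],"dr":[0,0,0],"gripper":0},{"delta_pos":[-0.2,-0.2,0],"dr":[0,0,0],"gripper":0},{"delta_pos":[-0.3,-0.3,0],"dr":[0,0,0],"gripper":0},{"delta_pos":[-0.4,-0.4,0],"dr":[0,0,0],"gripper":0},{"delta_pos":[-0.5,-0.5,0],"dr":[0,0,0],"gripper":0},{"delta_pos":[-0.6,-0.6,0],"dr":[0,0,0],"gripper":0},{"delta_pos":[-0.7,-0.7,0],"dr":[0,0,0],"gripper":0},{"delta_pos":[-0.8,-0.8,0],"dr":[0,0,0],"gripper":0},{"delta_pos":[-0.8,-0.9,0],"dr":[0,0,0],"gripper":0},{"delta_pos":[-0.8,-1,0],"dr":[0,0,0],"gripper":0}]'
python3 -m creep '[{"delta_pos":[-0.1,-0.1,0],"dr":[0,0,0.1],"gripper":0},{"delta_pos":[-0.2,-0.2,0],"dr":[0,0,0.2],"gripper":0},{"delta_pos":[-0.3,-0.3,0],"dr":[0,0,0.3],"gripper":0},{"delta_pos":[-0.4,-0.4,0],"dr":[0,0,0.4],"gripper":0},{"delta_pos":[-0.5,-0.5,0],"dr":[0,0,0.5],"gripper":0},{"delta_pos":[-0.6,-0.6,0],"dr":[0,0,0.6],"gripper":0},{"delta_pos":[-0.7,-0.7,0],"dr":[0,0,0.7],"gripper":0},{"delta_pos":[-0.8,-0.8,0],"dr":[0,0,0.7],"gripper":0},{"delta_pos":[-0.8,-0.9,0],"dr":[0,0,0.7],"gripper":0},{"delta_pos":[-0.8,-1,0],"dr":[0,0,0.7],"gripper":0}]'
python3 -c "
from h import *
print(tool([.45,-.23,.11]),ctrl.sense()['qpos'])"
```

```text
t: 2.6
eef_pos: [0.289, 0.285, 0.3006]
ee_rot: [-0.001, 0.193, 0.981, -0.001]
contact_force: [0.0, 1.2, -0.2]
opening: -0.0
t: 3.85
eef_pos: [0.3248, 0.1616, 0.3007]
ee_rot: [-0.001, 0.193, 0.981, -0.001]
contact_force: [-0.5, 0.3, -0.1]
opening: 0.0002
t: 5.1
eef_pos: [0.3605, 0.0382, 0.3008]
ee_rot: [-0.001, 0.193, 0.981, -0.001]
contact_force: [-0.6, 0.0, -0.6]
opening: 0.0
t: 6.35
eef_pos: [0.3961, -0.0851, 0.3009]
ee_rot: [-0.001, 0.677, 0.736, -0.002]
contact_force: [0.6, 0.5, -0.3]
opening: -0.0001
[-1.48628645  0.42142403  1.90942801] [-0.2382669   0.00600779  1.7781564  -0.00235526  1.35988654 -0.32187491]
```

```bash

python3 -m creep '[{"delta_pos":[-0.1,0,0.1],"dr":[0,0,0],"gripper":0},{"delta_pos":[-0.2,0.05,0.2],"dr":[0,0,0],"gripper":0},{"delta_pos":[-0.3,0.1,0.3],"dr":[0,0,0],"gripper":0},{"delta_pos":[-0.4,0.15,0.4],"dr":[0,0,0],"gripper":0},{"delta_pos":[-0.5,0.2,0.5],"dr":[0,0,0],"gripper":0},{"delta_pos":[-0.6,0.25,0.6],"dr":[0,0,0],"gripper":0},{"delta_pos":[-0.7,0.3,0.7],"dr":[0,0,0],"gripper":0},{"delta_pos":[-0.8,0.3,0.8],"dr":[0,0,0],"gripper":0},{"delta_pos":[-0.9,0.3,0.9],"dr":[0,0,0],"gripper":0},{"delta_pos":[-1,0.3,0.9],"dr":[0,0,0],"gripper":0}]'
python3 -m creep '[{"delta_pos":[-0.1,0,0.1],"dr":[0,0,0],"gripper":0},{"delta_pos":[-0.2,0,0.2],"dr":[0,0,0],"gripper":0},{"delta_pos":[-0.3,0,0.3],"dr":[0,0,0],"gripper":0},{"delta_pos":[-0.4,0,0.4],"dr":[0,0,0],"gripper":0},{"delta_pos":[-0.45,0,0.5],"dr":[0,0,0],"gripper":0},{"delta_pos":[-0.49,0,0.6],"dr":[0,0,0],"gripper":0},{"delta_pos":[-0.49,0,0.7],"dr":[0,0,0],"gripper":0},{"delta_pos":[-0.49,0.05,0.8],"dr":[0,0,0],"gripper":0},{"delta_pos":[-0.49,0.1,0.9],"dr":[0,0,0],"gripper":0},{"delta_pos":[-0.49,0.1,1],"dr":[0,0,0],"gripper":0}]'
python3 -c "
from h import *
print(tool([.54,-.232,.107]))"
```

```text
t: 7.6
eef_pos: [0.4335, -0.1828, 0.2101]
ee_rot: [-0.001, 0.677, 0.736, -0.002]
contact_force: [-0.5, -0.3, -0.5]
opening: -0.0001
t: 8.85
eef_pos: [0.4477, -0.2308, 0.1094]
ee_rot: [-0.001, 0.677, 0.736, -0.002]
contact_force: [-0.1, -0.1, -0.7]
opening: 0.0
[-0.09015584  0.91844208  0.01995222]
```

```bash

python3 -m creep '[{"delta_pos":[-0.01,0.12,0],"dr":[0,0,0],"gripper":0},{"delta_pos":[-0.02,0.24,0],"dr":[0,0,0],"gripper":0},{"delta_pos":[-0.03,0.36,0],"dr":[0,0,0],"gripper":0},{"delta_pos":[-0.04,0.48,0],"dr":[0,0,0],"gripper":0},{"delta_pos":[-0.05,0.6,0],"dr":[0,0,0],"gripper":0},{"delta_pos":[-0.06,0.72,0],"dr":[0,0,0],"gripper":0},{"delta_pos":[-0.08,0.84,0],"dr":[0,0,0],"gripper":0},{"delta_pos":[-0.09,0.92,0],"dr":[0,0,0],"gripper":0},{"delta_pos":[-0.09,0.92,0],"dr":[0,0,0],"gripper":0},{"delta_pos":[-0.09,0.92,0],"dr":[0,0,0],"gripper":0}]'
python3 -m creep '[{"delta_pos":[0.0,-0.1,-0.1],"dr":[0,0,0],"gripper":0},{"delta_pos":[0,-0.2,-0.2],"dr":[0,0,0],"gripper":0},{"delta_pos":[0.1,-0.3,-0.3],"dr":[0,0,0],"gripper":0},{"delta_pos":[0.2,-0.4,-0.4],"dr":[0,0,0],"gripper":0},{"delta_pos":[0.3,-0.5,-0.5],"dr":[0,0,0],"gripper":0},{"delta_pos":[0.45,-0.6,-0.6],"dr":[0,0,0],"gripper":0},{"delta_pos":[0.6,-0.7,-0.7],"dr":[0,0,0],"gripper":0},{"delta_pos":[0.75,-0.8,-0.8],"dr":[0,0,0],"gripper":0},{"delta_pos":[0.9,-0.9,-0.9],"dr":[0,0,0],"gripper":0},{"delta_pos":[1,-1,-1],"dr":[0,0,0],"gripper":0}]'
python3 - <<'E'
from h import *
f=grab('scene','scene1.png');P=cloud(f).reshape(-1,3)
m=(abs(P[:,0]-.54)<.09)&(abs(P[:,1]+.23)<.05)&(P[:,2]>.105)&(P[:,2]<.14);print(m.sum(),np.nanmedian(P[m],0))
print(tool([.432,.20,.30]))
E
```

```text
t: 10.1
eef_pos: [0.5397, -0.2319, 0.1089]
ee_rot: [-0.002, 0.677, 0.736, -0.002]
contact_force: [-0.1, 0.4, 0.4]
opening: 0.0
t: 11.35
eef_pos: [0.4314, -0.1396, 0.2101]
ee_rot: [-0.002, 0.676, 0.737, -0.002]
contact_force: [-0.3, -0.6, 0.2]
opening: -0.0
76 [ 0.57491238 -0.23356821  0.12487436]
[ 3.37694511  0.29862348 -0.89018364]
```

```bash

python3 -m creep '[{"delta_pos":[0.1,0,-0.1],"dr":[0,0,0],"gripper":0},{"delta_pos":[0.2,0,-0.2],"dr":[0,0,0],"gripper":0},{"delta_pos":[0.3,0,-0.3],"dr":[0,0,0],"gripper":0},{"delta_pos":[0.4,0,-0.4],"dr":[0,0,0],"gripper":0},{"delta_pos":[0.5,0,-0.5],"dr":[0,0,0],"gripper":0},{"delta_pos":[0.6,0,-0.6],"dr":[0,0,0],"gripper":0},{"delta_pos":[0.7,0,-0.7],"dr":[0,0,0],"gripper":0},{"delta_pos":[0.8,0,-0.8],"dr":[0,0,0],"gripper":0},{"delta_pos":[0.9,0,-0.9],"dr":[0,0,0],"gripper":0},{"delta_pos":[1,0,-0.9],"dr":[0,0,0],"gripper":0}]'
python3 -m creep '[{"delta_pos":[0.1,0,0],"dr":[0,0,0],"gripper":0},{"delta_pos":[0.2,0,0],"dr":[0,0,0],"gripper":0},{"delta_pos":[0.3,0,0],"dr":[0,0,0],"gripper":0},{"delta_pos":[0.4,0,0],"dr":[0,0,0],"gripper":0},{"delta_pos":[0.5,0,0],"dr":[0,0,0],"gripper":0},{"delta_pos":[0.6,0,0],"dr":[0,0,0],"gripper":0},{"delta_pos":[0.7,0,0],"dr":[0,0,0],"gripper":0},{"delta_pos":[0.8,0,0],"dr":[0,0,0],"gripper":0},{"delta_pos":[0.9,0,0],"dr":[0,0,0],"gripper":0},{"delta_pos":[1,0,0],"dr":[0,0,0],"gripper":0}]'
python3 -m creep '[{"delta_pos":[0.15,0,0],"dr":[0,0,0],"gripper":0},{"delta_pos":[0.3,0,0],"dr":[0,0,0],"gripper":0},{"delta_pos":[0.4,0,0],"dr":[0,0,0],"gripper":0},{"delta_pos":[0.5,0,0],"dr":[0,0,0],"gripper":0},{"delta_pos":[0.6,0,0],"dr":[0,0,0],"gripper":0},{"delta_pos":[0.7,0,0],"dr":[0,0,0],"gripper":0},{"delta_pos":[0.8,0,0],"dr":[0,0,0],"gripper":0},{"delta_pos":[0.9,0,0],"dr":[0,0,0],"gripper":0},{"delta_pos":[1,0,0],"dr":[0,0,0],"gripper":0},{"delta_pos":[1,0,0],"dr":[0,0,0],"gripper":0}]'
python3 - <<'E'
from h import *
f=grab('wrist','wrist1.png');P=cloud(f).reshape(-1,3)
k=(P[:,2]>.2)&(P[:,2]<.27)&(P[:,1]<.35)&(P[:,1]>.05)&(P[:,0]>.38)&(P[:,0]<.55);p=P[k];print(k.sum())
a=p[p[:,2]>.236];print('tip',len(a),np.median(a,0) if len(a) else 0, a.max(0) if len(a) else 0)
print(tool([.434,.202,.20]))
E
```

```text
t: 12.65
eef_pos: [0.4229, -0.0388, 0.302]
ee_rot: [-0.001, 0.676, 0.737, -0.001]
contact_force: [0.3, 0.2, -0.1]
opening: -0.0002
t: 13.9
eef_pos: [0.4143, 0.0615, 0.302]
ee_rot: [-0.001, 0.676, 0.737, -0.001]
contact_force: [0.3, -0.2, 0.2]
opening: 0.0001
t: 15.15
eef_pos: [0.4057, 0.1618, 0.3019]
ee_rot: [-0.001, 0.676, 0.737, -0.001]
contact_force: [-0.2, -0.8, 0.5]
opening: 0.0003
6523
tip 437 [0.42906727 0.14976513 0.2561675 ] [0.43769074 0.15537233 0.25991644]
[0.38126966 0.31927042 1.01743601]
```

View pics/wrist1.png

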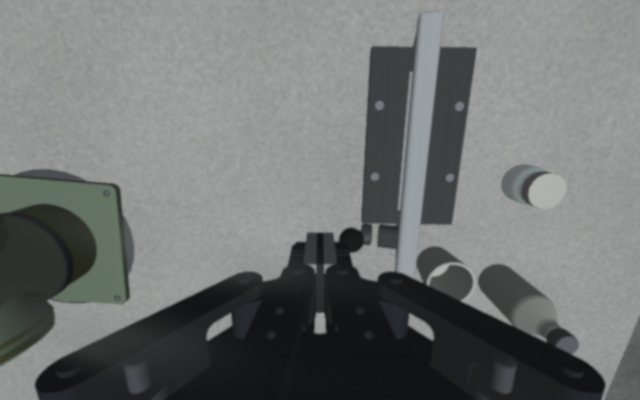

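Wrist view: shut fingers at (320,245), kickstand foot at (350,240) just beside them, rail running (405,270)–(430,15); rail's +y side is clear for the descent.

```bash

python3 -m creep '[{"delta_pos":[0.1,0.1,0],"dr":[0,0,0],"gripper":0},{"delta_pos":[0.25,0.2,0],"dr":[0,0,0],"gripper":0},{"delta_pos":[0.4,0.3,0],"dr":[0,0,0],"gripper":0},{"delta_pos":[0.4,0.32,0.15],"dr":[0,0,0],"gripper":0},{"delta_pos":[0.4,0.32,0.3],"dr":[0,0,0],"gripper":0},{"delta_pos":[0.4,0.32,0.45],"dr":[0,0,0],"gripper":0},{"delta_pos":[0.4,0.32,0.6],"dr":[0,0,0],"gripper":0},{"delta_pos":[0.4,0.32,0.75],"dr":[0,0,0],"gripper":0},{"delta_pos":[0.4,0.32,0.9],"dr":[0,0,0],"gripper":0},{"delta_pos":[0.4,0.32,0.97],"dr":[0,0,0],"gripper":0}]'
python3 -m creep '[{"delta_pos":[-0.1,0,0],"dr":[0,0,0],"gripper":0},{"delta_pos":[-0.2,0,0],"dr":[0,0,0],"gripper":0},{"delta_pos":[-0.3,0,0],"dr":[0,0,0],"gripper":0},{"delta_pos":[-0.4,0,0],"dr":[0,0,0],"gripper":0},{"delta_pos":[-0.5,0,0],"dr":[0,0,0],"gripper":0},{"delta_pos":[-0.6,0,0],"dr":[0,0,0],"gripper":0},{"delta_pos":[-0.7,0,0],"dr":[0,0,0],"gripper":0},{"delta_pos":[-0.8,0,0],"dr":[0,0,0],"gripper":0},{"delta_pos":[-0.85,0,0],"dr":[0,0,0],"gripper":0},{"delta_pos":[-0.85,0,0],"dr":[0,0,0],"gripper":0}]'
cat > c.py <<'E'
from h import *
import sys
f=grab('scene',sys.argv[1]);P=cloud(f).reshape(-1,3)
a=P[(P[:,2]>.228)&(P[:,2]<.27)&(P[:,1]<.25)&(P[:,1]>.0)&(P[:,0]>.38)&(P[:,0]<.46)];print(len(a),np.median(a,0) if len(a) else '')
a=P[(P[:,2]>.212)&(P[:,2]<.228)&(P[:,1]<.31)&(P[:,1]>.16)&(P[:,0]>.465)&(P[:,0]<.56)];print('rail',len(a),np.median(a,0))
E
python3 c.py scene2.png
```

```text
t: 16.45
eef_pos: [0.4335, 0.2037, 0.2036]
ee_rot: [-0.001, 0.676, 0.737, -0.002]
contact_force: [0.3, 0.4, 0.3]
opening: 0.0003
t: 17.7
eef_pos: [0.4409, 0.1187, 0.2037]
ee_rot: [-0.001, 0.676, 0.737, -0.002]
contact_force: [0.2, 0.2, -0.8]
opening: -0.0
130 [0.44369314 0.09715487 0.25475513]
rail 792 [0.47776616 0.23213284 0.22124951]
```

View pics/scene2.png

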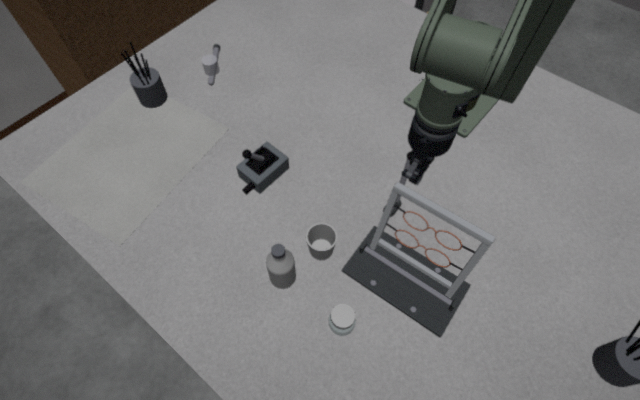

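The toggle knob is now over at (251,155) (on); the leg is still by the fingers near (405,185), about at top centre. Push a bit further.

```bash

python3 -m creep '[{"delta_pos":[-0.1,0,0],"dr":[0,0,0],"gripper":0},{"delta_pos":[-0.2,0,0],"dr":[0,0,0],"gripper":0},{"delta_pos":[-0.3,0,0],"dr":[0,0,0],"gripper":0},{"delta_pos":[-0.35,0,0],"dr":[0,0,0],"gripper":0},{"delta_pos":[-0.35,0,0],"dr":[0,0,0],"gripper":0},{"delta_pos":[-0.2,0,-0.1],"dr":[0,0,0],"gripper":0},{"delta_pos":[0,0,-0.2],"dr":[0,0,0],"gripper":0},{"delta_pos":[0.1,0,-0.4],"dr":[0,0,0],"gripper":0},{"delta_pos":[0.2,0,-0.6],"dr":[0,0,0],"gripper":0},{"delta_pos":[0.4,0,-0.8],"dr":[0,0,0],"gripper":0.6}]'
python3 c.py scene3.png; python3 -c "
from h import *
print(tool([.48,.2065,.29])); grab('side','side3.png')"
```

```text
t: 19.0
eef_pos: [0.4376, 0.1603, 0.2851]
ee_rot: [-0.001, 0.676, 0.737, -0.001]
contact_force: [0.2, 0.7, 0.2]
opening: 0.017
0 
rail 881 [0.48723805 0.23450108 0.22378065]
[ 0.39733497  0.4487528  -0.0201107 ]
```

View pics/scene3.png

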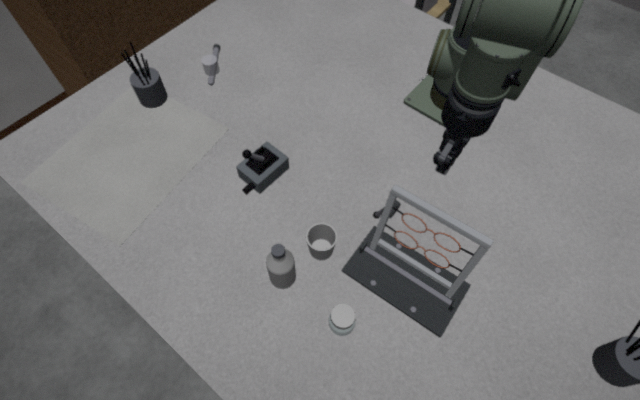

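```bash

python3 -m creep '[{"delta_pos":[0.1,0.1,-0.05],"dr":[0,0,0],"gripper":0.6},{"delta_pos":[0.2,0.2,-0.05],"dr":[0,0,0],"gripper":0.6},{"delta_pos":[0.3,0.25,-0.05],"dr":[-0.03,0,0],"gripper":0.6},{"delta_pos":[0.4,0.3,-0.05],"dr":[-0.06,0,0],"gripper":0.6},{"delta_pos":[0.4,0.35,-0.05],"dr":[-0.09,0,0],"gripper":0.6},{"delta_pos":[0.4,0.4,-0.05],"dr":[-0.12,0,0],"gripper":0.6},{"delta_pos":[0.4,0.43,-0.05],"dr":[-0.15,0,0],"gripper":0.6},{"delta_pos":[0.4,0.43,-0.05],"dr":[-0.15,0,0],"gripper":0.6},{"delta_pos":[0.4,0.43,-0.05],"dr":[-0.15,0,0],"gripper":0.6},{"delta_pos":[0.4,0.43,-0.05],"dr":[-0.15,0,0],"gripper":0.6}]' 20
cat > d.py <<'E'
from h import *
import sys
P=cloud(grab('scene',sys.argv[1]+'s.png')).reshape(-1,3); Q=cloud(grab('side',sys.argv[1]+'d.png')).reshape(-1,3)
ex=np.array([np.cos(.083),np.sin(.083)]);ey=np.array([-ex[1],ex[0]]);o=np.array([.482,.2065])
for n,A in (('s',P),('d',Q)):
    d=A[:,:2]-o;u=d@ex;v=d@ey
    # low front of -y upright: leg
    m=(u<.03)&(u>-.12)&(v<-.06)&(v>-.2)&(A[:,2]>.006)&(A[:,2]<.18);print(n,'leg region',m.sum(),np.round(np.nanpercentile(np.c_[u,v,A[:,2]][m],[2,50,98],0),3).tolist() if m.any() else '')
    for lo,hi in((-.095,-.06),(.03,.095)):
        m=(abs(u)<.1)&(v>lo)&(v<hi)&(A[:,2]>.217)&(A[:,2]<.24);print(n,'rail',m.sum(),np.round(np.nanpercentile(np.c_[u,v,A[:,2]][m],[5,50,95],0),4).tolist() if m.any() else '')
E
python3 d.py e1
```

```text
t: 20.35
eef_pos: [0.4782, 0.2053, 0.2913]
ee_rot: [0.079, 0.67, 0.733, 0.087]
contact_force: [-0.1, 0.2, -0.7]
opening: 0.0517
s leg region 676 [[-0.037, -0.142, 0.008], [0.013, -0.095, 0.097], [0.029, -0.062, 0.176]]
s rail 167 [[-0.0028, -0.0927, 0.2185], [0.0064, -0.0773, 0.2242], [0.0114, -0.0618, 0.2271]]
s rail 366 [[-0.0028, 0.0332, 0.2185], [0.0076, 0.0631, 0.2244], [0.0123, 0.0916, 0.2271]]
d leg region 597 [[-0.043, -0.135, 0.008], [0.015, -0.095, 0.104], [0.03, -0.063, 0.173]]
d rail 99 [[-0.0031, -0.0922, 0.2187], [0.0048, -0.0777, 0.2245], [0.0122, -0.0624, 0.2266]]
d rail 293 [[-0.0016, 0.0337, 0.2196], [0.0063, 0.0655, 0.2245], [0.0135, 0.0929, 0.2265]]
```

View pics/e1d.png

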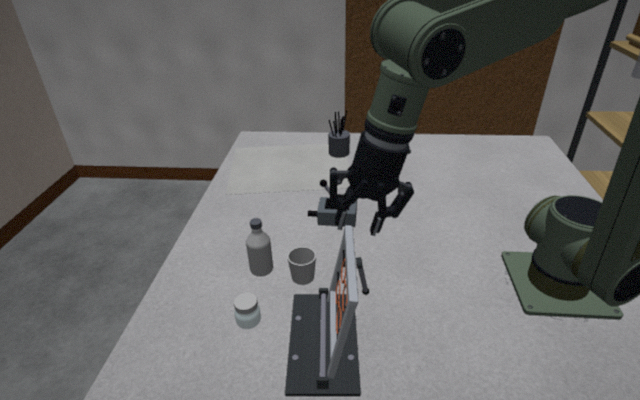

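Side view: leg hangs down in front of the frame at (362,285), tool tilted to match the lean above the rail (350,235).

```bash
python3 -c "
from h import *
print(tool([.492,.2074,.2005]))"
```

```text
[ 0.00837977 -0.0775711   0.91583161]
```

```bash

python3 -m creep '[{"delta_pos":[0,-0.08,0],"dr":[0,0,0],"gripper":0.6},{"delta_pos":[0,-0.08,0.15],"dr":[0,0,0],"gripper":0.6},{"delta_pos":[0,-0.08,0.3],"dr":[0,0,0],"gripper":0.6},{"delta_pos":[0,-0.08,0.45],"dr":[0,0,0],"gripper":0.6},{"delta_pos":[0,-0.08,0.55],"dr":[0,0,0],"gripper":0.6},{"delta_pos":[0,-0.08,0.65],"dr":[0,0,0],"gripper":0.6},{"delta_pos":[0,-0.08,0.75],"dr":[0,0,0],"gripper":0.6},{"delta_pos":[0,-0.08,0.83],"dr":[0,0,0],"gripper":0.6},{"delta_pos":[0,-0.08,0.9],"dr":[0,0,0],"gripper":0.6},{"delta_pos":[0,-0.08,0.9],"dr":[0,0,0],"gripper":0.6}]'
python3 -m creep '[{"delta_pos":[0,0,0],"dr":[0,0,0],"gripper":0.5},{"delta_pos":[0,0,0],"dr":[0,0,0],"gripper":0.4},{"delta_pos":[0,0,0],"dr":[0,0,0],"gripper":0.35},{"delta_pos":[0,0,0],"dr":[0,0,0],"gripper":0.3},{"delta_pos":[0,0,0],"dr":[0,0,0],"gripper":0.25},{"delta_pos":[0,0,0],"dr":[0,0,0],"gripper":0.2},{"delta_pos":[0,0,0],"dr":[0,0,0],"gripper":0.15},{"delta_pos":[0,0,0],"dr":[0,0,0],"gripper":0.1},{"delta_pos":[0,0,0],"dr":[0,0,0],"gripper":0.05},{"delta_pos":[0,0,0],"dr":[0,0,0],"gripper":0.05}]' 20
python3 d.py e2; python3 -c "
from h import *
print(pose().round(4))"
```

```text
t: 21.7
eef_pos: [0.4913, 0.2064, 0.2015]
ee_rot: [0.079, 0.671, 0.733, 0.087]
contact_force: [0.3, 0.1, 0.3]
opening: 0.0514
t: 22.95
eef_pos: [0.491, 0.2064, 0.2014]
ee_rot: [0.079, 0.671, 0.732, 0.087]
contact_force: [-4.0, -0.6, 2.8]
opening: 0.0157
s leg region 661 [[-0.037, -0.141, 0.008], [0.013, -0.095, 0.097], [0.029, -0.062, 0.175]]
s rail 172 [[-0.0017, -0.0933, 0.218], [0.0084, -0.078, 0.2246], [0.0132, -0.0615, 0.2274]]
s rail 380 [[-0.0008, 0.0333, 0.2182], [0.0096, 0.0628, 0.2246], [0.0145, 0.0917, 0.2275]]
d leg region 342 [[-0.045, -0.134, 0.008], [0.011, -0.106, 0.042], [0.03, -0.063, 0.143]]
d rail 1 [[0.014, -0.0788, 0.2194], [0.014, -0.0788, 0.2194], [0.014, -0.0788, 0.2194]]
d rail 303 [[-0.0, 0.0334, 0.2197], [0.0078, 0.0657, 0.2249], [0.0154, 0.0937, 0.227]]
[[-8.820e-02  9.687e-01  2.322e-01  4.911e-01]
 [ 9.961e-01  8.560e-02  2.120e-02  2.064e-01]
 [ 7.000e-04  2.332e-01 -9.724e-01  2.014e-01]
 [ 0.000e+00  0.000e+00  0.000e+00  1.000e+00]]
```

View pics/e2d.png

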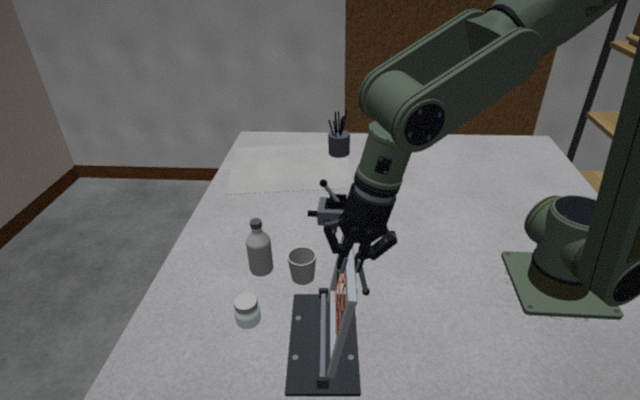

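Side view: fingers closed on the rail at about (347,258) with opening 15.7 mm, so it is gripped. Now check the hinge position before lifting.

```bash
cat > e.py <<'E'
from h import *
ex=np.array([np.cos(.083),np.sin(.083)]);ey=np.array([-ex[1],ex[0]]);o=np.array([.482,.2065])
for n in('scene','side'):
    A=cloud(grab(n)).reshape(-1,3);d=A[:,:2]-o;u=d@ex;v=d@ey;z=A[:,2]
    m=(z>.008)&(z<.016)&(abs(v)<.13)&(u>.06)&(u<.16);e=[u[m&(v>a)&(v<a+.02)].max() for a in(-.06,-.03,0,.03,.06)]
    print(n,'back edge u',np.round(e,4))
    for zz in(.06,.09,.12,.15,.18,.21):   # +y upright
        m=(abs(z-zz)<.008)&(v>.082)&(v<.11)&(u>-.05)&(u<.1)
        if m.sum()>3: print(zz,m.sum(),np.round(np.percentile(u[m],[5,50,95]),4))
E
python3 e.py
```

```text
scene back edge u [0.126  0.1273 0.1256 0.1263 0.1261]
0.06 30 [0.0396 0.0416 0.0433]
0.09 38 [0.0342 0.0357 0.0386]
0.12 37 [0.0287 0.0301 0.0331]
0.15 40 [0.0224 0.025  0.027 ]
0.18 44 [0.0182 0.0197 0.0221]
0.21 44 [0.0129 0.0145 0.0167]
side back edge u [0.1268 0.1282 0.1284 0.1289 0.129 ]
0.06 53 [0.0321 0.0401 0.0455]
0.09 59 [0.0256 0.0327 0.0397]
0.12 60 [0.0205 0.0274 0.0342]
0.15 64 [0.0156 0.0224 0.0289]
0.18 65 [0.0093 0.0175 0.0224]
0.21 71 [0.0033 0.0113 0.0175]
```

```bash

python3 -m creep '[{"delta_pos":[0,0.03,0],"dr":[0.01,0,0],"gripper":0.05},{"delta_pos":[0,0.07,0],"dr":[0.025,0,0],"gripper":0.05},{"delta_pos":[0,0.11,0],"dr":[0.04,0,0],"gripper":0.05},{"delta_pos":[0,0.16,0],"dr":[0.055,0,0],"gripper":0.05},{"delta_pos":[0,0.21,0.005],"dr":[0.07,0,0],"gripper":0.05},{"delta_pos":[0,0.25,0.01],"dr":[0.085,0,0],"gripper":0.05},{"delta_pos":[0,0.29,0.015],"dr":[0.1,0,0],"gripper":0.05},{"delta_pos":[0,0.32,0.02],"dr":[0.11,0,0],"gripper":0.05},{"delta_pos":[0,0.33,0.02],"dr":[0.115,0,0],"gripper":0.05},{"delta_pos":[0,0.33,0.02],"dr":[0.115,0,0],"gripper":0.05}]'
python3 e.py; python3 d.py e3
```

```text
t: 24.4
eef_pos: [0.5238, 0.2087, 0.207]
ee_rot: [0.019, 0.675, 0.737, 0.02]
contact_force: [-1.3, -4.2, -0.2]
opening: 0.0159
scene back edge u [0.1269 0.1263 0.1256 0.1265 0.1263]
0.06 20 [0.0471 0.0481 0.049 ]
0.09 25 [0.0472 0.0483 0.0491]
0.12 23 [0.0473 0.0485 0.0492]
0.15 28 [0.0476 0.0486 0.0497]
0.18 28 [0.0478 0.0488 0.0496]
0.21 32 [0.0478 0.0491 0.0499]
side back edge u [0.1268 0.1284 0.1283 0.1289 0.1291]
0.06 45 [0.0383 0.0437 0.0509]
0.09 43 [0.038  0.045  0.0504]
0.12 46 [0.0378 0.0439 0.05  ]
0.15 53 [0.0376 0.0443 0.0496]
0.18 59 [0.0374 0.044  0.0506]
0.21 63 [0.0372 0.0437 0.0501]
s leg region 281 [[-0.023, -0.13, 0.007], [0.006, -0.094, 0.011], [0.029, -0.062, 0.155]]
s rail 198 [[0.0349, -0.0933, 0.2204], [0.0449, -0.0773, 0.2308], [0.049, -0.0618, 0.233]]
s rail 430 [[0.0355, 0.0335, 0.2205], [0.0458, 0.0628, 0.2307], [0.05, 0.091, 0.2332]]
d leg region 743 [[-0.045, -0.129, 0.008], [-0.0, -0.1, 0.012], [0.028, -0.063, 0.152]]
d rail 0 
d rail 291 [[0.0365, 0.0345, 0.2281], [0.0434, 0.0664, 0.2312], [0.0513, 0.0934, 0.2328]]
```

View pics/e3d.png

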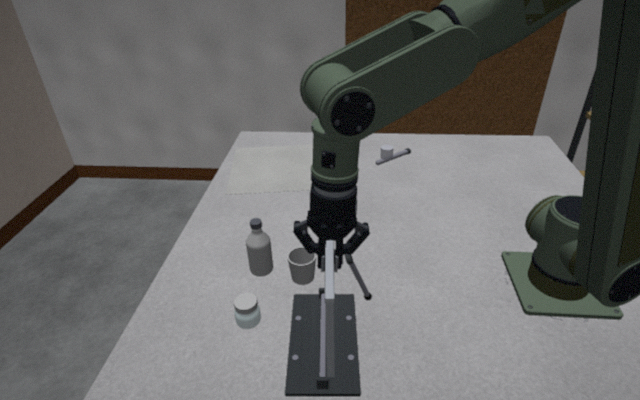

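View pics/e3s.png

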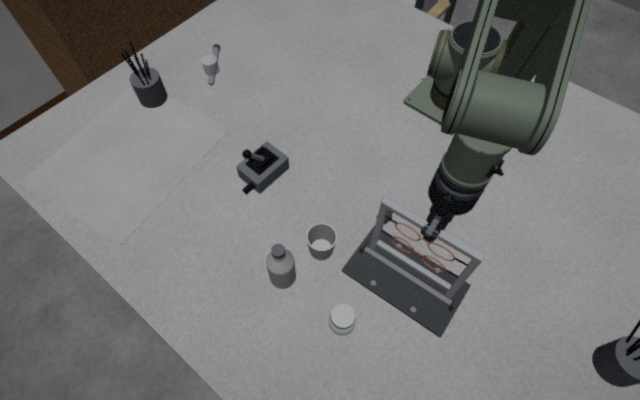

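Side view: frame upright edge-on at (328,300), gripped at (330,250), leg foot at (368,296). Scene view: toggle on (250,155), cup, bottle and jar at their original pixels. One settling hold, then check the leg angle and bystanders numerically.

```bash

python3 -m creep '[{"delta_pos":[0,0,0],"dr":[0,0,0],"gripper":0.05},{"delta_pos":[0,0,0],"dr":[0,0,0],"gripper":0.05},{"delta_pos":[0,0,0],"dr":[0,0,0],"gripper":0.05},{"delta_pos":[0,0,0],"dr":[0,0,0],"gripper":0.05},{"delta_pos":[0,0,0],"dr":[0,0,0],"gripper":0.05},{"delta_pos":[0,0,0],"dr":[0,0,0],"gripper":0.05},{"delta_pos":[0,0,0],"dr":[0,0,0],"gripper":0.05},{"delta_pos":[0,0,0],"dr":[0,0,0],"gripper":0.05},{"delta_pos":[0,0,0],"dr":[0,0,0],"gripper":0.05},{"delta_pos":[0,0,0],"dr":[0,0,0],"gripper":0.05}]'
python3 - <<'E'
from h import *
ex=np.array([np.cos(.083),np.sin(.083)]);ey=np.array([-ex[1],ex[0]]);h=np.array([.482,.2065])+.057*ex
f=grab('side');P=cloud(f)
for t in np.linspace(0,1,8):
    u,v=int(350+18*t),int(262+34*t);p=np.nanmedian(P[v-1:v+2,u-1:u+2].reshape(-1,3),0);d=p[:2]-h;print((u,v),'frame xyz',np.round([d@ex,d@ey,p[2]-.025],3))
g=grab('scene');A=np.concatenate([cloud(g).reshape(-1,3),P.reshape(-1,3)])
B=np.concatenate([cloud(pickle.load(open(n+'.pkl','rb'))).reshape(-1,3) for n in('scene','side')])
for n,c in(('cup',(.605,.016)),('bot',(.714,-.003)),('jar',(.71,.16))):
    for X in(B,A):
        m=(np.hypot(X[:,0]-c[0],X[:,1]-c[1])<.055)&(X[:,2]>.03)&(X[:,2]<.2);print(n,np.round(X[m].mean(0),4))
m=(abs(A[:,0]-.54)<.09)&(abs(A[:,1]+.23)<.05)&(A[:,2]>.105)&(A[:,2]<.14);print('knob',np.median(A[m],0))
E
python3 e.py | head -7
```

```text
t: 25.85
eef_pos: [0.5236, 0.2087, 0.207]
ee_rot: [0.019, 0.675, 0.737, 0.02]
contact_force: [-1.3, -3.6, 0.8]
opening: 0.0161
(350, 262) frame xyz [-0.058 -0.089  0.119]
(352, 266) frame xyz [-0.063 -0.097  0.1  ]
(355, 271) frame xyz [-0.07  -0.099  0.085]
(357, 276) frame xyz [-0.075 -0.1    0.069]
(360, 281) frame xyz [-0.082 -0.101  0.052]
(362, 286) frame xyz [-0.086 -0.102  0.037]
(365, 291) frame xyz [-0.094 -0.105  0.018]
(368, 296) frame xyz [-0.101 -0.106  0.002]
cup [0.6047 0.0155 0.0537]
cup [0.605  0.0164 0.0531]
bot [0.7152 0.0069 0.0939]
bot [0.7152 0.0069 0.094 ]
jar [0.7099 0.1635 0.0529]
jar [0.7098 0.1634 0.0532]
knob [ 0.57544448 -0.23378015  0.12349455]
scene back edge u [0.126  0.1269 0.1253 0.1256 0.1261]
0.06 20 [0.0471 0.048  0.0489]
0.09 24 [0.047  0.0481 0.0493]
0.12 28 [0.0472 0.0481 0.0495]
0.15 26 [0.0473 0.0484 0.0494]
0.18 29 [0.0475 0.0484 0.0497]
0.21 31 [0.0476 0.0487 0.0496]
```

```bash
python3 -c "
from plant import ctrl
print(ctrl.sign_off())"
```

```text
the job is handed in; nothing more can be done
None
```

The isolator is on, the kickstand is down, and the arm is holding the frame upright. I handed the job in at about 26 s of the 56 s allowed; the interface gives no verdict.

- **Toggle:** I pushed it over with the shut fingers. The knob measures x = 0.575 m, against 0.576 m expected for on.
- **Kickstand:** I pushed it over top centre with the finger's flank. It came down while the frame still leaned forward about 0.18–0.2 rad. From the camera depth its angle is now about 3.40 rad, so it is on its stop.
- **Frame:** I gripped the top rail at 20 N (fingers at 16 mm on the 16 mm rail) and tipped it up along its arc. It measures within about 0.01 rad of upright and looked the same before and after a 1.25 s hold.
- **Bystanders:** the cup, bottle and jar show shifts of 1 mm or less, which is within measurement noise.

None of the final checks failed or disagreed. One thing I noticed: after dropping, the kickstand propped the frame about 8 mm back from its front stop, so I shortened the lift to match. While holding, the wrist reads a steady side force of about 4 N.

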